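# Find the vacuum valve key left latched and release it

### The arm

A 6-joint arm with a two-finger parallel gripper is mounted at the origin on a cart in front of the work surface, level with it; the furniture and walls round the work are solid. World frame = base frame: x ahead of the robot, y to its left, z up, the work surface at z = 0. Lengths are in mm, angles in rad, forces in N, time in s.
With the tool pointing down it reaches from about 350 to 975 mm from the base axis. Payload 7.1 kg.
Tool frame: the origin (TCP) lies between the finger pads; the fingertips stand 14 mm ahead of it and the grasp point (between the pads) lies 5 mm behind it; z points along the fingers, y is the direction in which the jaws open and shut (so a half turn about z gives the same grasp; the last joint's range is limited). The gripper opens to 88 mm and grips with 3 to 60 N. Pads are 20 mm wide; open, the fingers measure 115 mm over their backs; the gripper's body (75 mm by 178 mm) begins 61 mm behind the grasp point.
Start: joints at [-1.122, 0.423, 1.63, -0, 1.089, -0.019], TCP at [281.841, -557.826, 201.775] pointing down, gripper open.
Joint ranges: [-3, 3], [-0.9, 2.11], [0.09, 2.58], [-1.31, 4.45], [0.11, 2.69], [-2.54, 2.54]. Speed limits (rad/s): [2.39, 2.39, 3.01, 3.14, 3.14, 3.14].

### API

Orientations are given as a rotation vector (axis times angle).
In Python, from workcell import get_obs, get_image, calibration, close_job, regions_of, place_of gives the robot as it stands.
- The arm moves only by the tool move_arm, never from a script. Its argument "deltas" is a list of rows, each a list of 5 numbers: the closure in counts, from 0 (fully open) to 255 (shut), then the shift along the tool's x, y, z in m, then the turn about the tool's z in rad. In form: [[grip, x, y, z, roll], ...]. A call has 1 to 5 rows; each row is the pose to reach, as a shift and turn from the pose commanded when the call began, along the tool's axes at that moment; what a row does not reach only later rows make up. A row lasts 1/12 s, in which the tool goes at most 41.7 mm and 7.16 degrees, less where a joint would pass 70% of its speed; a pose out of reach is approached as far as the arm can. A call with a gripper value outside its range is refused whole. The fingers move at their own pace and stop on an object; the grip force is fixed at half the most. Time passes only in rows, so rows that repeat a pose let the fingers close. It gives the time, the measured TCP pose, the force and the opening at its end, in the units of the state.
- get_obs(): the state, without advancing time (a new reading comes with each control period).
- get_image(name): name is "scene" or "side" or "wrist"; returns the picture (480x640x3 uint8, blue, green, red); there is no depth.
- calibration(name): a dict with "intrinsics" (3x3 intrinsics, pixels), "world_to_cam" (4x4, takes a point from world to camera coordinates); the wrist camera has in their place "hand_eye" (4x4, takes a point from camera to tool coordinates, whose origin is the TCP and whose axes are the flange's). Camera axes: x right, y down, z forward; pixel columns grow to the right and rows downward; lengths in mm; the calibration is good to about 2 mm. A picture is of the moment at which its call begins: read the wrist's pose just before it. calibration takes no time and is no camera call.
- close_job(): hands the job in, once; it reports no verdict.
Trained networks look in the newest picture that a camera, given by its name, has taken for a name from the list of things; names that differ only in an ending like _2 or _b are one class to them, and where a whole thing is asked for, a point or a joint stands for the part that bears it (a point fixed in the world has none). Each returns a list of dicts, best first, with "conf" (0 to 1); they miss things now and then, are a little off and sometimes report something else, mostly with a low value. They report only what shows in the picture. A call takes as long as a camera call.
- regions_of(camera, name): "region" (480x640 bool, what is visible of it).
- place_of(camera, name): "location" ([x, y, z] in mm, in world coordinates, good to about 4 mm: a listed point, or the origin of a listed thing).
The state is a dict: "t": time; "qpos": joint angles; "qvel": joint speeds; "joint_torque": joint torques, N m; "ee_pos": TCP position; "orientation": TCP orientation; "ft_force": force on the tool from outside, world axes, zero at the start; "moment": the same for the moment, N m; "width": finger opening in mm.
Only numpy, scipy, OpenCV 4.12 (cv2) and the standard library are available. Lean on these libraries where they do the work, as an engineer would, in place of code of your own. Each camera call takes 0.05 s, during which the arm holds its last target.

### The job

The four-key vacuum valve box is to go back on the pump, so every valve must be shut, but one of its keys has been left latched down. Working only with the fingertips, tap the four keys lightly one after another from left to right (as the robot sees them) to feel which one stands low and does not give, and only then press that key gently down to its stop and let it go, so that it springs up level with the other three. Do not push any other key so far down that it latches, and leave the things round the box where they are: nothing is to be gripped, lifted or shoved.

Things in the scene. Friction and masses are not known exactly. Their poses are not given: they have to be found in the camera images.
- valve_box: flat grey vacuum valve box, fixed to the bench, 270 mm along its y (the row of keys), 115 mm along its x (to the hose couplings at the back); origin at the centre of its underside, aluminium top panel 51.5 mm up. Four identical keys stand in a row, 48 mm apart, at x = -4, y = 100, 52, 4 and -44 mm in this frame; a round dial gauge (45 mm wide, 8 mm high) at y = -98 mm.
- keycap_1: cap of push-push key 1 of 4 (1 = leftmost for the robot, 4 = next to the gauge), 26 mm along the row, 34 mm across; origin at the centre of its flat top: 68 mm above the bench when up, 64 latched, 58.5 at its stop. Up, it gives under a light tap (1 to 2 mm at 3 N), and latches if pushed 7 mm (8 N). Latched, it is rigid to 5 N; pushed to its stop (11 N) and let go, it springs up.
- keycap_2: cap of push-push key 2 of 4 (1 = leftmost for the robot, 4 = next to the gauge), 26 mm along the row, 34 mm across; origin at the centre of its flat top: 68 mm above the bench when up, 64 latched, 58.5 at its stop. Up, it gives under a light tap (1 to 2 mm at 3 N), and latches if pushed 7 mm (8 N). Latched, it is rigid to 5 N; pushed to its stop (11 N) and let go, it springs up.
- keycap_3: cap of push-push key 3 of 4 (1 = leftmost for the robot, 4 = next to the gauge), 26 mm along the row, 34 mm across; origin at the centre of its flat top: 68 mm above the bench when up, 64 latched, 58.5 at its stop. Up, it gives under a light tap (1 to 2 mm at 3 N), and latches if pushed 7 mm (8 N). Latched, it is rigid to 5 N; pushed to its stop (11 N) and let go, it springs up.
- keycap_4: cap of push-push key 4 of 4 (1 = leftmost for the robot, 4 = next to the gauge), 26 mm along the row, 34 mm across; origin at the centre of its flat top: 68 mm above the bench when up, 64 latched, 58.5 at its stop. Up, it gives under a light tap (1 to 2 mm at 3 N), and latches if pushed 7 mm (8 N). Latched, it is rigid to 5 N; pushed to its stop (11 N) and let go, it springs up.
- forceps: steel forceps lying in front of the box, 128 x 18 x 9 mm; loose, to be left alone; origin at the centre of its underside.
- tube_clear: 15 ml conical tube with screw cap lying in front of the box, 120 x 20 x 20 mm; loose, to be left alone; origin at the centre of its underside.
- vial_a: small glass vial standing at the box's left end, 23 mm wide, 51 mm high; loose, to be left alone; origin at the centre of its underside.
- vial_b: second small glass vial, beside the first, 23 mm wide, 51 mm high; loose, to be left alone; origin at the centre of its underside.
- carton: small grey carton left of the box, 30 x 78 x 52 mm; loose, to be left alone; origin at the centre of its underside.
- dish: covered petri dish right of the box, 68 mm wide, 14 mm high; loose, to be left alone; origin at the centre of its underside.

How it is judged:
By the outcome, as a careful person would: the job done as asked, in the order asked, and still so for the second after the job is handed in, with the robot touching nothing.
It also fails if it takes over 51 s, if anything falls off the work surface, if the arm or the gripper's body presses on something with over 40 N, if the wrist force passes 120 N, or if a joint passes its speed limit or range.

## Working session

There is one attempt and no reset: what is moved stays moved. The work goes in short steps, Python scripts to look and compute and a tool call to move; the robot and the scene stay as the last step left them, time stands still between calls to the robot, and variables do not carry over. Pictures are saved under pics/ and viewed, and the job is handed in when it is done.

Besides the shell and the picture viewer there is one more tool, called after "Call:" as name(argument=value, ...), one argument or row to a line, values as JSON. move_arm: Moves the arm, as the interface text tells. Its arguments: {"type":"object","properties":{"deltas":{"type":"array","items":{"type":"array","items":{"type":"number"}}}},"required":["deltas"]}

```bash
mkdir -p pics; ls; python3 - <<'E'
from workcell import *
import cv2,numpy as np
o=get_obs();print(o)
for n in ("scene","side","wrist"):
    im=get_image(n);cv2.imwrite(f"pics/{n}0.png",im)
    c=calibration(n);print(n,{k:np.round(v,3).tolist() for k,v in c.items()})
for n in ("valve_box","keycap_1"):
  for cam in ("scene","side"):
    for d in place_of(cam,n)[:6]:print(cam,n,d["conf"],d["location"])
E
```

```text
pics
{'t': 0.0, 'qpos': array([-1.12197991e+00,  4.23820115e-01,  1.63069968e+00, -2.21659663e-06,
        1.08860236e+00, -1.89939744e-02]), 'qvel': array([-0.00197192,  0.00072631,  0.0013255 , -0.00053675, -0.00034277,
        0.00096549]), 'joint_torque': array([ 1.11344601e-03, -5.44620681e+01, -2.73670292e+01,  6.43873634e-02,
        2.27792328e-02, -1.12307032e-04]), 'ee_pos': array([ 281.60009904, -557.29829918,  201.01086246]), 'orientation': array([-3.05458930e+00, -7.27807784e-01,  5.15134098e-04]), 'ft_force': array([0.09471766, 0.54368872, 0.18465752]), 'moment': array([-0.0127644 , -0.01022569, -0.01043102]), 'width': 87.67088453946988}
scene {'intrinsics': [[592.152, 0.0, 313.998], [0.0, 592.152, 235.218], [0.0, 0.0, 1.0]], 'world_to_cam': [[0.747, -0.665, -0.006, -293.686], [-0.289, -0.317, -0.904, 281.325], [0.599, 0.677, -0.428, 796.753], [0.0, 0.0, 0.0, 1.0]]}
side {'intrinsics': [[453.94, 0.0, 322.727], [0.0, 453.94, 238.621], [0.0, 0.0, 1.0]], 'world_to_cam': [[-1.0, -0.003, 0.01, 546.478], [-0.011, 0.44, -0.898, -7.601], [-0.002, -0.898, -0.44, 1058.826], [0.0, 0.0, 0.0, 1.0]]}
wrist {'intrinsics': [[338.932, 0.0, 316.292], [0.0, 338.932, 236.489], [0.0, 0.0, 1.0]], 'hand_eye': [[-0.0, -0.962, -0.272, 74.016], [1.0, -0.0, -0.0, 0.987], [0.0, -0.272, 0.962, -182.53], [0.0, 0.0, 0.0, 1.0]]}
scene valve_box 0.87 [541.4, 146.7, -0.3]
scene valve_box 0.37 [471.8, 345.1, 0.1]
side valve_box 0.71 [547.7, 150.1, 7.2]
side valve_box 0.25 [531.6, 246.1, 61.2]
scene keycap_1 0.76 [537.5, 196.2, 68.1]
scene keycap_1 0.65 [539.6, 103.7, 66.0]
scene keycap_1 0.47 [541.0, 147.4, 70.0]
side keycap_1 0.75 [537.7, 196.3, 66.8]
side keycap_1 0.68 [530.3, 245.7, 63.9]
side keycap_1 0.55 [542.0, 105.6, 70.7]
side keycap_1 0.46 [536.3, 147.3, 68.2]
```

View pics/scene0.png

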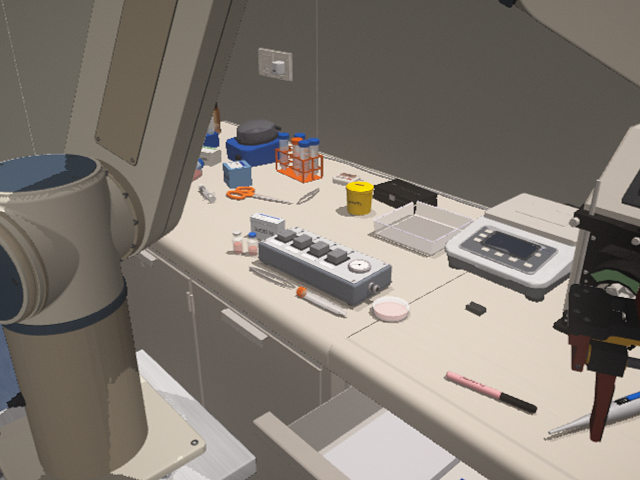

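View pics/side0.png

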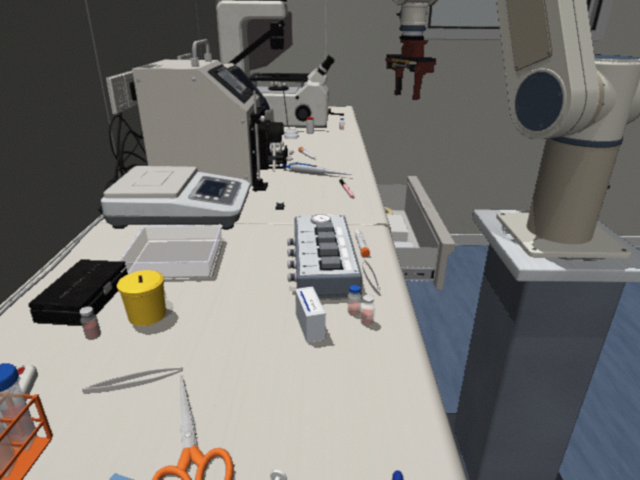

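The scene view shows the grey box at about (325,265) with its gauge at the right end (360,266). The vials are at (245,243), the carton at (268,225), the tube and forceps in front at (300,290) and the dish at (390,310). Next I'll close the fingers and travel to a viewing pose.

Call:
move_arm(
  deltas=[
    [255,0.0257,-0.0222,-0.006,0],
    [255,0.0514,-0.0444,-0.012,0],
    [255,0.077,-0.0666,-0.018,0],
    [255,0.1027,-0.0888,-0.024,0],
    [255,0.1284,-0.111,-0.03,0],
  ],
)

```text
t: 0.77
ee_pos: [346.6, -399.4, 232.0]
orientation: [-3.056, -0.727, -0.0]
ft_force: [0.2, 0.7, -0.1]
width: 58.1
```

Call:
move_arm(
  deltas=[
    [255,0.0257,-0.0222,-0.006,0],
    [255,0.0514,-0.0444,-0.012,0],
    [255,0.077,-0.0666,-0.018,0],
    [255,0.1027,-0.0888,-0.024,0],
    [255,0.1284,-0.111,-0.03,0],
  ],
)

```text
t: 1.18
ee_pos: [411.3, -242.3, 262.3]
orientation: [3.056, 0.728, 0.001]
ft_force: [0.9, -0.0, -0.7]
width: 24.6
```

Call:
move_arm(
  deltas=[
    [255,0.0257,-0.0222,0,0],
    [255,0.0514,-0.0444,0,0],
    [255,0.077,-0.0666,0,0],
    [255,0.1027,-0.0888,0,0],
    [255,0.1284,-0.111,0,0],
  ],
)

```text
t: 1.6
ee_pos: [475.9, -85.3, 262.1]
orientation: [3.056, 0.728, 0.001]
ft_force: [0.7, 0.4, 0.7]
width: 0.7
```

Call:
move_arm(
  deltas=[
    [255,0.0257,-0.0222,0,-0.11],
    [255,0.0514,-0.0444,0,-0.22],
    [255,0.077,-0.0666,0,-0.33],
    [255,0.1027,-0.0888,0,-0.44],
    [255,0.1284,-0.111,0,-0.55],
  ],
)

```text
t: 2.02
ee_pos: [540.4, 71.8, 261.9]
orientation: [2.739, 1.538, 0.0]
ft_force: [1.0, -0.4, -0.1]
width: 0.5
```

Call:
move_arm(
  deltas=[
    [255,0,0,0,-0.11],
    [255,0,0,0,-0.22],
    [255,0,0,0,-0.33],
    [255,0,0,0,-0.44],
    [255,0,0,0,-0.553],
  ],
)

```text
t: 2.43
ee_pos: [540.0, 70.3, 261.7]
orientation: [-2.215, -2.228, 0.0]
ft_force: [-0.0, -0.1, 0.2]
width: 0.5
```

Call:
move_arm(
  deltas=[
    [255,0,0,0,0],
    [255,0,0,0,0],
    [255,0,0,0,0],
  ],
)

```text
t: 2.68
ee_pos: [540.1, 70.1, 261.8]
orientation: [2.225, 2.218, 0.0]
ft_force: [-0.9, 0.2, 0.2]
width: 0.5
```

```bash
cat >h.py <<'E'
from workcell import *
import cv2,numpy as np
from scipy.spatial.transform import Rotation as R
def w2c_wrist(o):
    T=np.eye(4);T[:3,:3]=R.from_rotvec(o["orientation"]).as_matrix();T[:3,3]=o["ee_pos"]
    return np.linalg.inv(T@np.array(calibration("wrist")["hand_eye"]))
def proj(cam,P,W=None):
    c=calibration(cam);W=np.array(c["world_to_cam"]) if W is None else W
    P=np.atleast_2d(P);q=(W[:3,:3]@P.T).T+W[:3,3];p=(np.array(c["intrinsics"])@q.T).T
    return p[:,:2]/p[:,2:]
def back(cam,px,z,W=None):
    c=calibration(cam);W=np.array(c["world_to_cam"]) if W is None else W
    K=np.array(c["intrinsics"]);d=W[:3,:3].T@np.linalg.inv(K)@np.array([px[0],px[1],1.]);C=-W[:3,:3].T@W[:3,3]
    return C+d*(z-C[2])/d[2]
E
python3 - <<'E'
from h import *
o=get_obs();im=get_image("wrist");cv2.imwrite("pics/w1.png",im)
W=w2c_wrist(o);np.save("W1.npy",W)
for n in ("valve_box","keycap_1"):
  for d in place_of("wrist",n)[:6]:print(n,d["conf"],d["location"])
for d in regions_of("wrist","keycap_1")[:6]:
  r=d["region"];ys,xs=np.nonzero(r);print(d["conf"],xs.mean(),ys.mean(),r.sum(),xs.min(),xs.max(),ys.min(),ys.max(),back("wrist",(xs.mean(),ys.mean()),67,W).round(1))
E
```

```text
valve_box 0.84 [542.0, 142.1, 0.5]
keycap_1 0.83 [535.1, 194.5, 70.9]
keycap_1 0.81 [540.0, 99.1, 67.6]
keycap_1 0.58 [531.8, 245.5, 67.8]
keycap_1 0.58 [541.7, 150.4, 69.3]
0.95 316.08756345177665 136.19162436548223 788 300 332 123 149 [540.2 148.1  67. ]
0.83 319.3121761658031 180.52849740932643 772 304 335 167 194 [543.6 101.1  67. ]
0.8 308.808100289296 37.946962391513985 1037 291 326 22 54 [533.4 241.6  67. ]
0.39 235.64285714285714 52.595238095238095 84 233 253 36 100 [459.9 228.8  67. ]
```

View pics/w1.png

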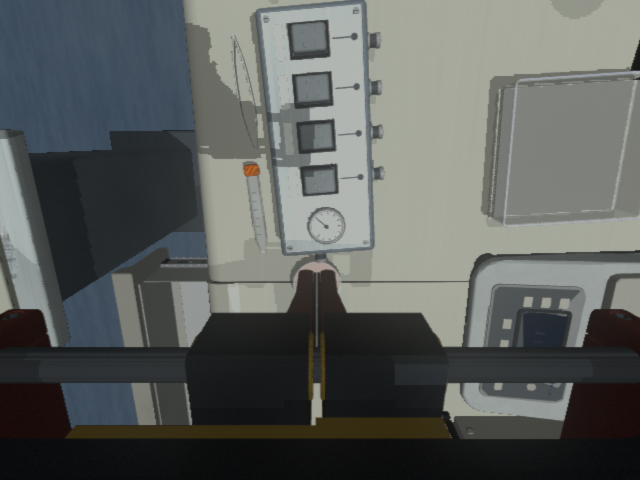

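The wrist view shows the four keys at pixels (309,39), (312,90), (316,136) and (320,180), the gauge at (326,225) and the panel slightly skewed. I'll fit the box pose from the panel corners and the keys.

```bash
python3 - <<'E'
from h import *
from scipy.optimize import least_squares
W=np.load("W1.npy");im=cv2.imread("pics/w1.png")
for p in [(258,10),(365,2),(373,246),(283,253)]: print(back("wrist",p,51.5,W).round(1))
cv2.imwrite("pics/w1c.png",cv2.resize(im[0:280,220:420],None,fx=2.8,fy=2.1*1.0) if 0 else cv2.resize(im[0:270,220:420],None,fx=2.2,fy=2.2))
# nets: keys from scene/side too
pts=np.array([[533.4,241.6],[540.2,148.1],[543.6,101.1]])
E
```

```text
[481.9 271.   51.5]
[590.  277.8  51.5]
[608.9  20.1  51.5]
[499.3  11.6  51.5]
```

View pics/w1c.png

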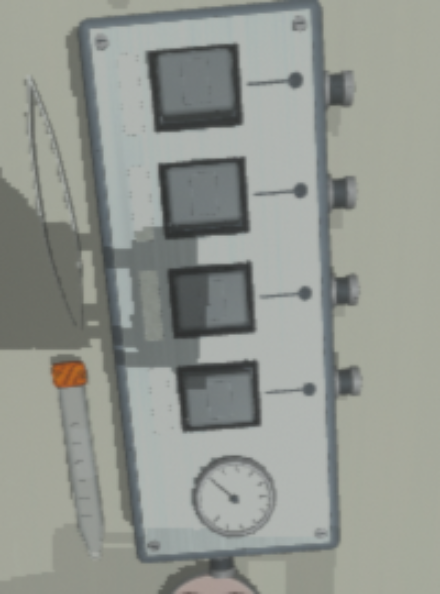

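Call:
move_arm(
  deltas=[
    [255,0.035,-0.0012,0.01,-0.014],
    [255,0.07,-0.0024,0.02,-0.028],
    [255,0.105,-0.0036,0.03,-0.042],
    [255,0.14,-0.0048,0.04,-0.056],
    [255,0.1745,-0.006,0.05,-0.07],
  ],
)

```text
t: 3.3
ee_pos: [533.9, 246.2, 211.5]
orientation: [2.143, 2.297, 0.001]
ft_force: [0.9, -1.1, 0.7]
width: 0.1
```

Call:
move_arm(
  deltas=[
    [255,0,0,0.03,0],
    [255,0,0,0.06,0],
    [255,0,0,0.085,0],
    [255,0,0,0.1,0],
    [255,0,0,0.1,0],
  ],
)

```text
t: 3.72
ee_pos: [531.6, 243.7, 108.2]
orientation: [-2.141, -2.295, 0.009]
ft_force: [-0.6, -0.6, -0.1]
width: 0.5
```

```bash
python3 - <<'E'
from h import *
o=get_obs();print(o["t"],o["ee_pos"],o["orientation"],o["ft_force"])
cv2.imwrite("pics/w2.png",get_image("wrist"));s=get_image("side");cv2.imwrite("pics/s2.png",cv2.resize(s[180:340,260:420],None,fx=3.7,fy=3.7))
s=get_image("scene");cv2.imwrite("pics/sc2.png",cv2.resize(s[180:320,210:420],None,fx=3.8,fy=3.8))
E
```

```text
3.7167 [531.62792538 243.67716926 108.23356906] [-2.14116346 -2.29543951  0.00918614] [-0.56243471 -0.64348136 -0.05652096]
```

View pics/w2.png

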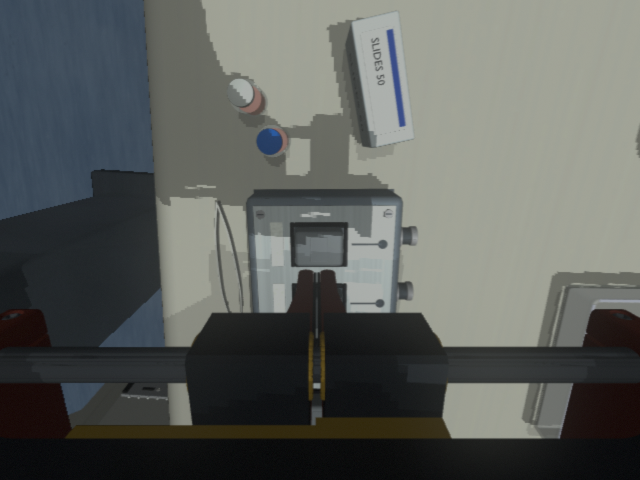

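View pics/s2.png

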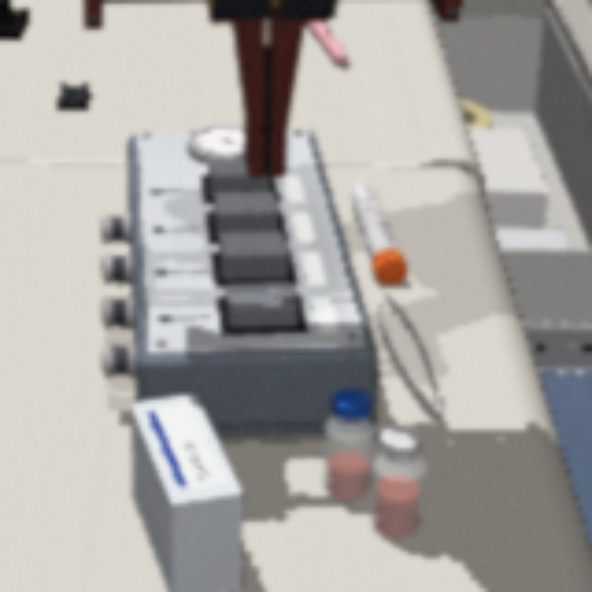

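View pics/sc2.png

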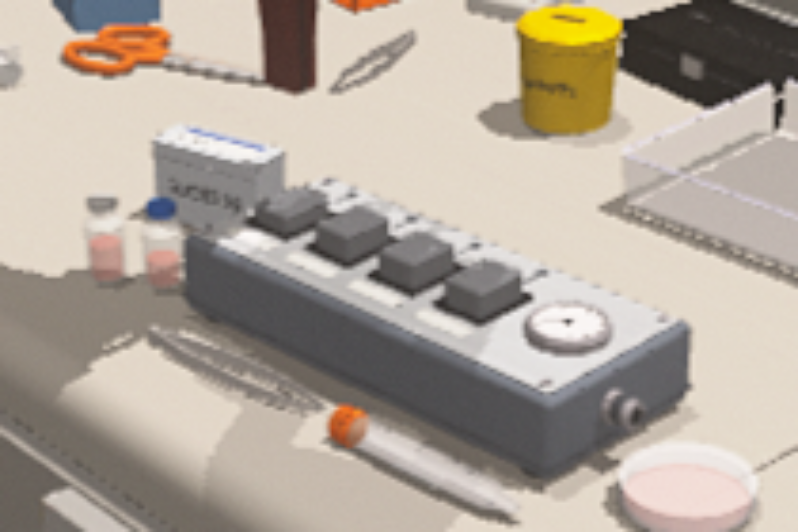

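```bash
python3 - <<'E'
from h import *
o=get_obs();print(o["t"],o["ee_pos"],o["ft_force"])
p=o["ee_pos"]-[0,0,14]
print(proj("scene",p),proj("side",p))
k=[[534,244.5,66],[537.4,196.6,68],[540.7,148.7,68],[544.1,100.8,68]]
print(proj("scene",k).round(),proj("side",k).round(), (proj("scene",k)-[210,180])*3.8,(proj("side",k)-[260,180])*3.7)
print(proj("wrist",k,w2c_wrist(o)))
E
```

```text
3.8667 [534.71410888 244.7979959  112.62200823] [-0.21496455 -0.58948193  0.65629766]
[[286.51679598 216.33505456]] [[329.64402565 242.07369646]]
[[287. 231.]
 [303. 236.]
 [319. 244.]
 [337. 251.]] [[330. 258.]
 [328. 245.]
 [326. 234.]
 [324. 224.]] [[291.60304801 192.28163448]
 [352.22337897 214.60714358]
 [415.88840075 241.55009848]
 [483.02940348 269.84578585]] [[258.00479285 289.96997015]
 [250.32863978 241.12078682]
 [243.51408521 200.27074346]
 [237.14555894 163.16662325]]
[[315.39314438 248.65450188]
 [315.53523019 311.05346887]
 [315.53649503 366.49974874]
 [315.65931117 416.73725053]]
```

```bash
python3 - <<'E'
from h import *
o=get_obs();print(o["t"],o["ee_pos"],o["ft_force"])
ty=np.array([.4508,-.8926,0])
c=np.array([281.6,-557.3,0])
for z in (187,214):
  for s in (-50,50): print(z,s,proj("scene",c+ty*s+[0,0,z]),proj("side",c+ty*s+[0,0,z]))
cv2.imwrite("pics/sc0z.png",cv2.resize(cv2.imread("pics/scene0.png")[300:480,500:640],None,fx=4,fy=3.3))
im=get_image("scene");cv2.imwrite("pics/sc3.png",cv2.resize(im[120:270,210:410],None,fx=4,fy=4))
p=get_obs()["ee_pos"]
for dz in (-14,13): print((proj("scene",p+[0,0,dz])-[210,120])*4)
E
```

```text
3.8667 [534.71410888 244.7979959  112.62200823] [-0.21496455 -0.58948193  0.65629766]
187 -50 [[584.27717756 460.67530221]] [[414.65242316 110.93146672]]
187 50 [[714.68948383 494.35803344]] [[396.3813262  105.76100158]]
214 -50 [[590.18913642 437.61176458]] [[415.50874331 102.14045849]]
214 50 [[724.15431957 470.50133088]] [[397.04765483  97.39689108]]
[[306.46862121 384.0961146 ]]
[[305.14502383 336.35076278]]
```

View pics/sc0z.png

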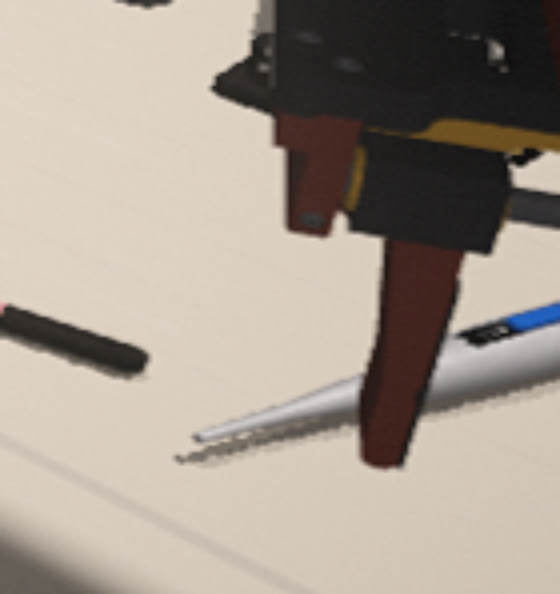

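View pics/sc3.png

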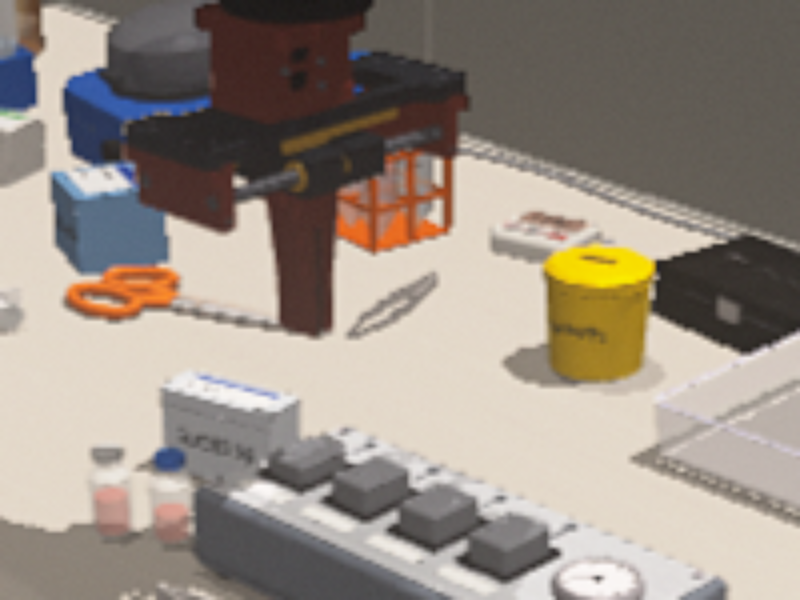

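The visible fingertips look about 25 mm higher than the nominal tip, so I won't trust the height. I'll find contact by force.

Call:
move_arm(
  deltas=[
    [255,0,0,0.01,0],
    [255,0,0,0.02,0],
    [255,0,0,0.025,0],
    [255,0,0,0.026,0],
    [255,0,0,0.026,0],
  ],
)

```text
t: 4.33
ee_pos: [533.6, 244.3, 85.1]
orientation: [-2.142, -2.297, 0.002]
ft_force: [-0.2, 0.3, -0.0]
width: 0.4
```

Call:
move_arm(
  deltas=[
    [255,0,0,0.001,0],
    [255,0,0,0.001,0],
    [255,0,0,0.001,0],
  ],
)

```text
t: 4.58
ee_pos: [534.2, 244.6, 85.0]
orientation: [2.142, 2.298, 0.001]
ft_force: [-0.2, 0.3, 1.0]
width: 0.4
```

```bash
python3 - <<'E'
from h import *
o=get_obs();print(o["t"],o["ee_pos"],o["orientation"],o["ft_force"])
s=get_image("side");cv2.imwrite("pics/s4.png",cv2.resize(s[180:340,260:420],None,fx=3.7,fy=3.7))
s=get_image("scene");cv2.imwrite("pics/sc4.png",cv2.resize(s[160:300,210:410],None,fx=4,fy=4))
E
```

```text
4.5833 [534.21558014 244.6228275   84.98190151] [2.14226155e+00 2.29770533e+00 5.26357635e-04] [-0.17981189  0.29158904  0.95642076]
```

View pics/s4.png

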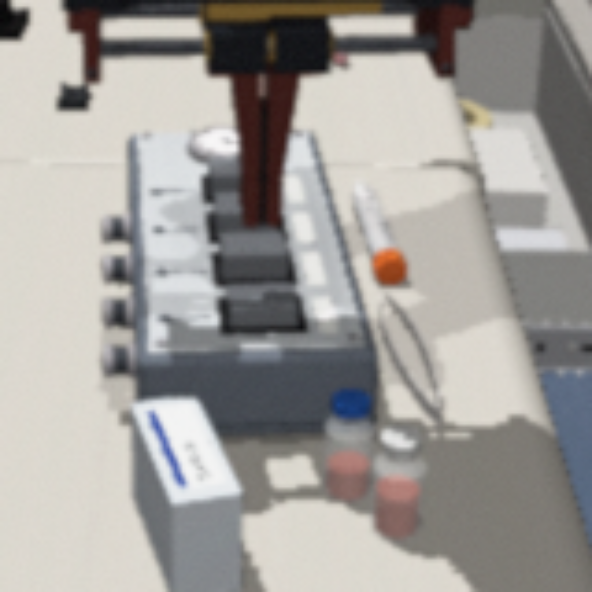

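View pics/sc4.png

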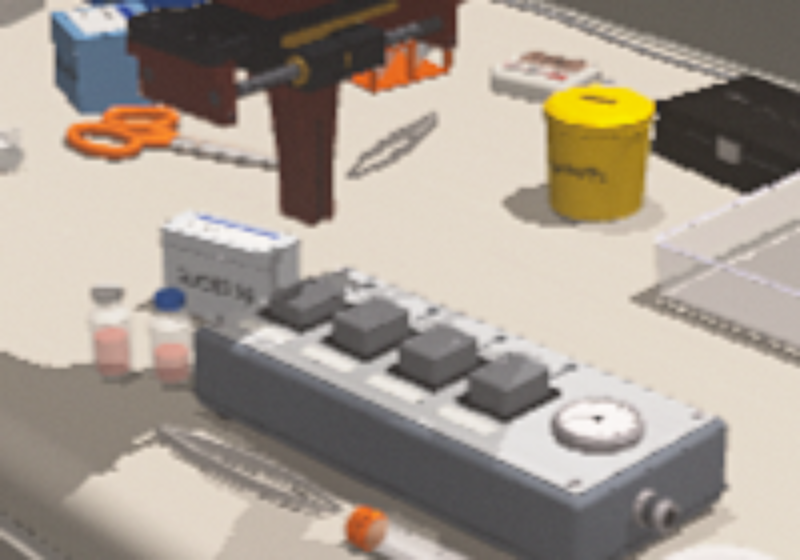

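Call:
move_arm(
  deltas=[
    [255,0,0,0.001,0],
    [255,0,0,0.002,0],
    [255,0,0,0.003,0],
    [255,0,0,0.003,0],
  ],
)

```text
t: 5.02
ee_pos: [533.9, 244.5, 81.5]
orientation: [-2.142, -2.298, 0.0]
ft_force: [-0.6, 0.6, -0.4]
width: 0.3
```

Call:
move_arm(
  deltas=[
    [255,0,0,0.0005,0],
    [255,0,0,0.001,0],
    [255,0,0,0.001,0],
  ],
)

```text
t: 5.27
ee_pos: [534.0, 244.5, 80.7]
orientation: [-2.142, -2.298, 0.0]
ft_force: [0.2, -0.1, -1.1]
width: 0.8
```

Call:
move_arm(
  deltas=[
    [255,0,0,0.0005,0],
    [255,0,0,0.001,0],
    [255,0,0,0.001,0],
  ],
)

```text
t: 5.52
ee_pos: [534.0, 244.5, 79.7]
orientation: [-2.142, -2.298, 0.0]
ft_force: [0.1, 0.6, 0.5]
width: 0.5
```

Call:
move_arm(
  deltas=[
    [255,0,0,0.0005,0],
    [255,0,0,0.001,0],
    [255,0,0,0.001,0],
  ],
)

```text
t: 5.77
ee_pos: [534.0, 244.5, 78.7]
orientation: [-2.142, -2.298, 0.0]
ft_force: [-0.1, -0.2, 0.2]
width: 0.1
```

Call:
move_arm(
  deltas=[
    [255,0,0,0.0005,0],
    [255,0,0,0.0005,0],
  ],
)

```text
t: 5.93
ee_pos: [534.0, 244.6, 78.2]
orientation: [-2.142, -2.298, 0.0]
ft_force: [0.2, -0.3, -0.5]
width: 0.3
```

Call:
move_arm(
  deltas=[
    [255,0,0,0.0005,0],
    [255,0,0,0.0005,0],
  ],
)

```text
t: 6.1
ee_pos: [534.0, 244.6, 77.7]
orientation: [-2.142, -2.298, 0.0]
ft_force: [0.3, 0.1, -1.0]
width: 0.4
```

Call:
move_arm(
  deltas=[
    [255,0,0,0.0005,0],
    [255,0,0,0.0005,0],
  ],
)

```text
t: 6.27
ee_pos: [534.0, 244.5, 77.2]
orientation: [-2.142, -2.298, 0.0]
ft_force: [1.4, -0.2, 0.9]
width: 0.7
```

Call:
move_arm(
  deltas=[
    [255,0,0,0.002,0],
    [255,0,0,0.004,0],
    [255,0,0,0.006,0],
    [255,0,0,0.007,0],
    [255,0,0,0.007,0],
  ],
)

```text
t: 6.68
ee_pos: [533.8, 244.5, 69.9]
orientation: [-2.142, -2.298, 0.001]
ft_force: [0.2, 1.1, 0.6]
width: 0.1
```

```bash
python3 - <<'E'
from h import *
s=get_image("side");cv2.imwrite("pics/s5.png",cv2.resize(s[200:290,290:380],None,fx=6.5,fy=6.5))
s=get_image("scene");cv2.imwrite("pics/sc5.png",cv2.resize(s[190:280,230:350],None,fx=6.5,fy=6.5))
o=get_obs();print(o["t"],o["ee_pos"],o["ft_force"])
E
```

```text
6.7833 [533.97525118 244.53386263  70.16786037] [-0.70335487 -0.27795306  0.28354533]
```

View pics/s5.png

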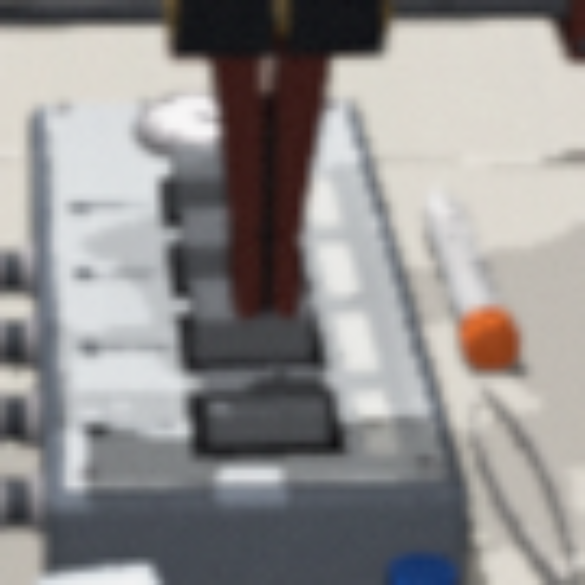

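View pics/sc5.png

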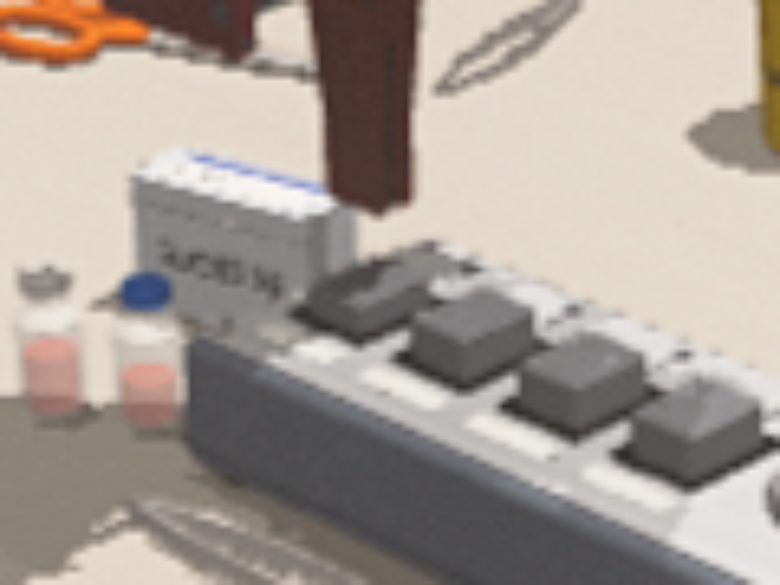

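```bash
python3 - <<'E'
from h import *
for z in (64,68,75,80,85,90): print(z,proj("scene",[534,244.5,z]).round(1),proj("side",[534,244.5,z]).round(1))
E
```

```text
64 [[286.8 231.5]] [[329.7 259.4]]
68 [[286.7 229.7]] [[329.8 257.4]]
75 [[286.6 226.7]] [[329.8 253.9]]
80 [[286.6 224.6]] [[329.9 251.4]]
85 [[286.5 222.4]] [[329.9 248.9]]
90 [[286.4 220.2]] [[330.  246.4]]
```

Both cameras put the fingertips at about z = 84 with the TCP at 70. The tips are therefore about 14 mm above the TCP, not below it, and I expect contact at TCP z of about 50 to 54.

Call:
move_arm(
  deltas=[
    [255,0,0,0.003,0],
    [255,0,0,0.006,0],
    [255,0,0,0.009,0],
    [255,0,0,0.011,0],
    [255,0,0,0.012,0],
  ],
)

```text
t: 7.2
ee_pos: [533.8, 244.4, 57.8]
orientation: [-2.142, -2.298, 0.001]
ft_force: [-0.1, -0.3, -0.3]
width: 0.5
```

Call:
move_arm(
  deltas=[
    [255,0,0,0.0005,0],
    [255,0,0,0.001,0],
    [255,0,0,0.001,0],
  ],
)

```text
t: 7.45
ee_pos: [534.1, 244.6, 57.3]
orientation: [-2.142, -2.298, -0.0]
ft_force: [-0.2, -0.1, -0.5]
width: 0.3
```

Call:
move_arm(
  deltas=[
    [255,0,0,0.0005,0],
    [255,0,0,0.001,0],
    [255,0,0,0.001,0],
  ],
)

```text
t: 7.7
ee_pos: [534.1, 244.6, 56.3]
orientation: [2.142, 2.298, 0.0]
ft_force: [0.6, 0.6, -0.4]
width: 0.5
```

Call:
move_arm(
  deltas=[
    [255,0,0,0.0005,0],
    [255,0,0,0.001,0],
    [255,0,0,0.001,0],
  ],
)

```text
t: 7.95
ee_pos: [534.0, 244.5, 55.2]
orientation: [-2.142, -2.298, 0.0]
ft_force: [-0.1, -1.1, -0.0]
width: 0.8
```

Call:
move_arm(
  deltas=[
    [255,0,0,0.0005,0],
    [255,0,0,0.001,0],
    [255,0,0,0.001,0],
  ],
)

```text
t: 8.2
ee_pos: [534.0, 244.6, 54.2]
orientation: [-2.142, -2.298, 0.0]
ft_force: [0.8, -0.5, 0.1]
width: 0.5
```

Call:
move_arm(
  deltas=[
    [255,0,0,0.0005,0],
    [255,0,0,0.001,0],
    [255,0,0,0.001,0],
  ],
)

```text
t: 8.45
ee_pos: [534.0, 244.5, 53.2]
orientation: [-2.142, -2.298, 0.0]
ft_force: [0.3, -0.2, 0.8]
width: 0.8
```

Call:
move_arm(
  deltas=[
    [255,0,0,0.0005,0],
    [255,0,0,0.0005,0],
  ],
)

```text
t: 8.62
ee_pos: [534.0, 244.5, 52.7]
orientation: [-2.142, -2.298, 0.0]
ft_force: [0.2, 0.4, -0.1]
width: 0.5
```

Call:
move_arm(
  deltas=[
    [255,0,0,0.0005,0],
    [255,0,0,0.0005,0],
  ],
)

```text
t: 8.78
ee_pos: [534.0, 244.5, 52.2]
orientation: [-2.142, -2.298, 0.0]
ft_force: [-0.1, 0.5, 0.6]
width: 0.6
```

Call:
move_arm(
  deltas=[
    [255,0,0,0.0005,0],
    [255,0,0,0.0005,0],
  ],
)

```text
t: 8.95
ee_pos: [534.0, 244.5, 51.7]
orientation: [-2.142, -2.298, 0.0]
ft_force: [-0.7, 0.4, -0.9]
width: 0.4
```

Call:
move_arm(
  deltas=[
    [255,0,0,0.0005,0],
    [255,0,0,0.0005,0],
  ],
)

```text
t: 9.12
ee_pos: [534.0, 244.5, 51.2]
orientation: [-2.142, -2.298, 0.0]
ft_force: [-0.2, 0.2, 0.1]
width: 0.5
```

Call:
move_arm(
  deltas=[
    [255,0,0,0.0005,0],
    [255,0,0,0.0005,0],
  ],
)

```text
t: 9.28
ee_pos: [534.0, 244.5, 50.7]
orientation: [-2.142, -2.298, 0.0]
ft_force: [1.1, -1.0, 0.3]
width: 0.4
```

Call:
move_arm(
  deltas=[
    [255,0,0,0.0005,0],
    [255,0,0,0.0005,0],
  ],
)

```text
t: 9.45
ee_pos: [534.0, 244.5, 50.2]
orientation: [2.142, 2.298, -0.0]
ft_force: [-0.2, -0.1, -0.6]
width: 0.5
```

```bash
python3 - <<'E'
from h import *
s=get_image("side");cv2.imwrite("pics/s6.png",cv2.resize(s[200:290,290:380],None,fx=6.5,fy=6.5))
s=get_image("scene");cv2.imwrite("pics/sc6.png",cv2.resize(s[190:280,230:350],None,fx=6.5,fy=6.5))
o=get_obs();print(o["t"],o["ee_pos"],o["ft_force"],o["moment"])
E
```

```text
9.55 [534.0171071  244.56820568  50.24294803] [-0.23719016 -0.29092104 -0.18480853] [-0.03748776 -0.0737984   0.00832269]
```

View pics/s6.png

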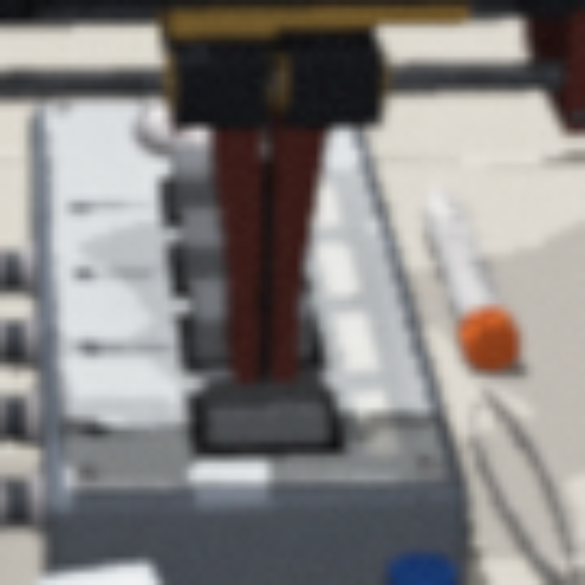

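View pics/sc6.png

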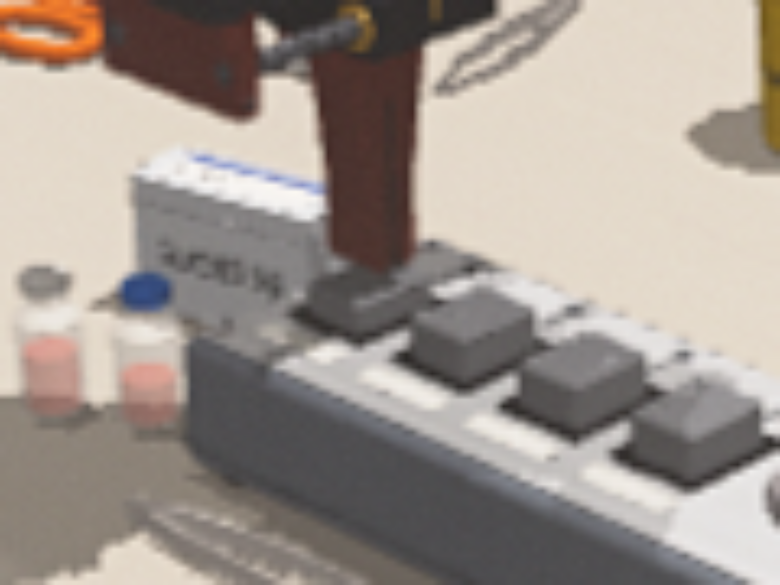

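Call:
move_arm(
  deltas=[
    [255,0,0,0.0005,0],
    [255,0,0,0.0005,0],
  ],
)

```text
t: 9.72
ee_pos: [534.0, 244.5, 49.7]
orientation: [-2.142, -2.298, 0.0]
ft_force: [0.3, 0.8, -0.1]
width: 0.5
```

Call:
move_arm(
  deltas=[
    [255,0,0,0.0005,0],
    [255,0,0,0.0005,0],
  ],
)

```text
t: 9.88
ee_pos: [534.0, 244.5, 49.2]
orientation: [-2.142, -2.298, 0.0]
ft_force: [-0.2, 0.1, 0.4]
width: 0.7
```

Call:
move_arm(
  deltas=[
    [255,0,0,0.0005,0],
    [255,0,0,0.0005,0],
  ],
)

```text
t: 10.05
ee_pos: [534.0, 244.6, 48.7]
orientation: [-2.142, -2.298, 0.0]
ft_force: [-0.1, -0.3, -0.8]
width: 0.6
```

Call:
move_arm(
  deltas=[
    [255,0,0,0.0005,0],
    [255,0,0,0.0005,0],
  ],
)

```text
t: 10.22
ee_pos: [534.0, 244.5, 48.2]
orientation: [-2.142, -2.298, 0.0]
ft_force: [0.4, -0.5, 0.1]
width: 0.2
```

Call:
move_arm(
  deltas=[
    [255,0,0,0.0005,0],
    [255,0,0,0.0005,0],
  ],
)

```text
t: 10.38
ee_pos: [534.0, 244.6, 47.7]
orientation: [-2.142, -2.298, 0.0]
ft_force: [0.4, -0.3, -0.5]
width: 0.0
```

Call:
move_arm(
  deltas=[
    [255,0,0,0.0005,0],
    [255,0,0,0.0005,0],
  ],
)

```text
t: 10.55
ee_pos: [534.0, 244.5, 47.2]
orientation: [-2.142, -2.298, 0.0]
ft_force: [-1.2, -0.1, -0.3]
width: 0.7
```

```bash
python3 - <<'E'
from h import *
s=get_image("side");a=cv2.resize(s[220:280,300:360],None,fx=6.5,fy=6.5,interpolation=cv2.INTER_CUBIC)
s=get_image("scene");b=cv2.resize(s[200:260,255:315],None,fx=6.5,fy=6.5,interpolation=cv2.INTER_CUBIC)
cv2.imwrite("pics/b7.png",np.hstack([a,b]))
o=get_obs();print(o["t"],o["ee_pos"],o["ft_force"],o["moment"])
E
```

```text
10.65 [534.05135687 244.55862236  47.24901445] [ 0.90578701 -1.22315821  0.58565974] [ 0.0067027  -0.09026191  0.02179198]
```

View pics/b7.png

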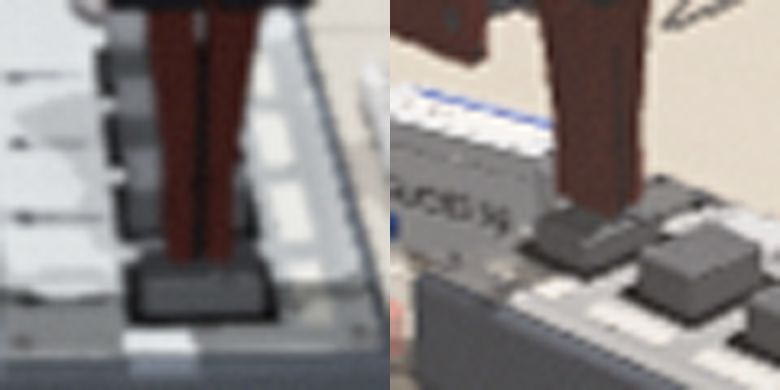

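The tips now look almost on key 1's top, and key 1 does look lower than key 2. I'll keep going in small steps.

Call:
move_arm(
  deltas=[
    [255,0,0,0.0005,0],
    [255,0,0,0.0005,0],
  ],
)

```text
t: 10.82
ee_pos: [534.0, 244.6, 46.7]
orientation: [-2.142, -2.298, 0.0]
ft_force: [1.0, 0.4, 0.2]
width: 0.8
```

Call:
move_arm(
  deltas=[
    [255,0,0,0.0005,0],
    [255,0,0,0.0005,0],
  ],
)

```text
t: 10.98
ee_pos: [534.0, 244.6, 46.2]
orientation: [-2.142, -2.298, 0.0]
ft_force: [1.0, -0.4, 0.5]
width: 0.3
```

Call:
move_arm(
  deltas=[
    [255,0,0,0.0005,0],
    [255,0,0,0.0005,0],
  ],
)

```text
t: 11.15
ee_pos: [534.0, 244.5, 45.7]
orientation: [-2.142, -2.298, 0.0]
ft_force: [-0.2, 0.2, -0.2]
width: 0.2
```

Call:
move_arm(
  deltas=[
    [255,0,0,0.0005,0],
    [255,0,0,0.0005,0],
  ],
)

```text
t: 11.32
ee_pos: [534.0, 244.6, 45.2]
orientation: [-2.142, -2.298, 0.0]
ft_force: [0.4, -0.5, 0.4]
width: 0.5
```

Call:
move_arm(
  deltas=[
    [255,0,0,0.0005,0],
    [255,0,0,0.0005,0],
  ],
)

```text
t: 11.48
ee_pos: [534.0, 244.6, 44.7]
orientation: [-2.142, -2.298, 0.0]
ft_force: [0.3, -0.4, 0.5]
width: 0.6
```

Call:
move_arm(
  deltas=[
    [255,0,0,0.0005,0],
    [255,0,0,0.0005,0],
  ],
)

```text
t: 11.65
ee_pos: [534.0, 244.5, 44.2]
orientation: [-2.142, -2.298, 0.0]
ft_force: [0.1, 0.7, -0.7]
width: 0.8
```

```bash
python3 - <<'E'
from h import *
s=get_image("side");a=cv2.resize(s[220:280,300:360],None,fx=6.5,fy=6.5,interpolation=cv2.INTER_CUBIC)
s=get_image("scene");b=cv2.resize(s[200:260,255:315],None,fx=6.5,fy=6.5,interpolation=cv2.INTER_CUBIC)
cv2.imwrite("pics/b8.png",np.hstack([a,b]))
o=get_obs();print(o["t"],o["ee_pos"],o["ft_force"],o["moment"],o["joint_torque"])
E
```

```text
11.75 [534.0278339  244.55623783  44.24581255] [0.27931416 0.49059103 0.10469517] [-0.03388279 -0.10228024  0.04489184] [ 8.89496077e-04 -5.56469679e+01 -1.91834736e+01  5.05008758e-02
 -1.09810370e-02  2.76780975e-05]
```

View pics/b8.png

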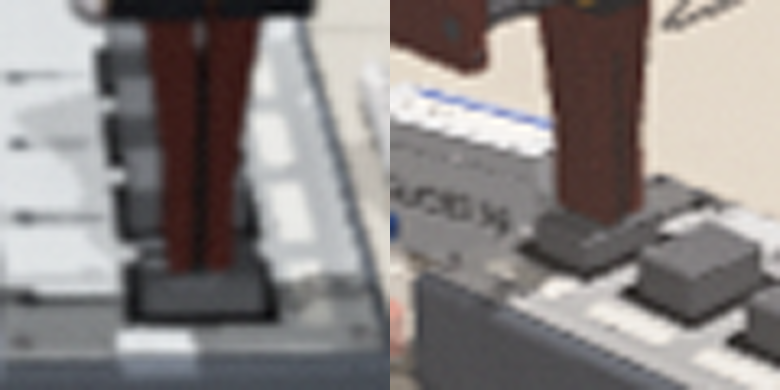

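Call:
move_arm(
  deltas=[
    [255,0,0,0.0005,0],
    [255,0,0,0.0005,0],
  ],
)

```text
t: 11.92
ee_pos: [534.0, 244.6, 43.7]
orientation: [-2.142, -2.298, 0.0]
ft_force: [1.2, 1.0, 0.9]
width: 0.5
```

Call:
move_arm(
  deltas=[
    [255,0,0,0.0005,0],
    [255,0,0,0.0005,0],
  ],
)

```text
t: 12.08
ee_pos: [534.1, 244.6, 43.5]
orientation: [-2.142, -2.298, 0.0]
ft_force: [-1.1, 0.3, 2.5]
width: 0.5
```

Call:
move_arm(
  deltas=[
    [255,0,0,0,0],
    [255,0,0,0,0],
  ],
)

```text
t: 12.25
ee_pos: [534.0, 244.6, 43.4]
orientation: [2.142, 2.298, 0.0]
ft_force: [-1.7, -0.2, 3.7]
width: 0.3
```

Call:
move_arm(
  deltas=[
    [255,0,0,0.0003,0],
    [255,0,0,0.0003,0],
  ],
)

```text
t: 12.42
ee_pos: [534.1, 244.6, 43.2]
orientation: [-2.142, -2.298, -0.0]
ft_force: [-2.0, -0.9, 6.0]
width: 0.4
```

Key 1 touched at TCP 43.6, about 4 mm lower than an up key would, and it didn't give under about 5 N. I'll lift off and tap the other three.

Call:
move_arm(
  deltas=[
    [255,0,0,-0.008,0],
    [255,0,0,-0.016,0],
    [255,-0.024,0,-0.016,0],
    [255,-0.048,0,-0.016,0],
    [255,-0.048,0,-0.012,0],
  ],
)

```text
t: 12.83
ee_pos: [538.0, 194.2, 56.1]
orientation: [2.143, 2.295, 0.001]
ft_force: [-0.1, 1.1, 0.2]
width: 0.7
```

Call:
move_arm(
  deltas=[
    [255,0,0,0.002,0],
    [255,0,0,0.004,0],
    [255,0,0,0.005,0],
    [255,0,0,0.005,0],
  ],
)

```text
t: 13.17
ee_pos: [537.3, 197.4, 49.7]
orientation: [-2.141, -2.299, 0.0]
ft_force: [-0.3, 0.4, -0.2]
width: 0.4
```

Call:
move_arm(
  deltas=[
    [255,0,0,0.0005,0],
    [255,0,0,0.001,0],
    [255,0,0,0.001,0],
  ],
)

```text
t: 13.42
ee_pos: [537.3, 197.0, 48.9]
orientation: [-2.142, -2.298, 0.0]
ft_force: [-0.8, -0.4, -0.9]
width: 0.1
```

Call:
move_arm(
  deltas=[
    [255,0,0,0.0005,0],
    [255,0,0,0.001,0],
    [255,0,0,0.001,0],
  ],
)

```text
t: 13.67
ee_pos: [537.4, 196.7, 47.9]
orientation: [-2.142, -2.298, 0.0]
ft_force: [-0.1, 0.9, -0.4]
width: 0.5
```

Call:
move_arm(
  deltas=[
    [255,0,0,0.0005,0],
    [255,0,0,0.001,0],
    [255,0,0,0.001,0],
  ],
)

```text
t: 13.92
ee_pos: [537.5, 196.7, 47.1]
orientation: [2.142, 2.298, 0.0]
ft_force: [-0.2, 0.1, 1.4]
width: 0.7
```

Key 2 touches near 47.6, as an up key should. I'll press a little more to feel the give.

Call:
move_arm(
  deltas=[
    [255,0,0,0.0005,0],
    [255,0,0,0.001,0],
    [255,0,0,0.001,0],
  ],
)

```text
t: 14.17
ee_pos: [537.5, 196.7, 46.1]
orientation: [2.142, 2.298, 0.0]
ft_force: [-0.4, -0.2, 2.4]
width: 0.4
```

Call:
move_arm(
  deltas=[
    [255,0,0,0.0002,0],
    [255,0,0,0.0002,0],
  ],
)

```text
t: 14.33
ee_pos: [537.5, 196.7, 45.9]
orientation: [2.142, 2.298, 0.0]
ft_force: [-0.8, -1.1, 3.6]
width: 0.5
```

Call:
move_arm(
  deltas=[
    [255,0,0,-0.007,0],
    [255,0,0,-0.013,0],
    [255,-0.024,0,-0.013,0],
    [255,-0.048,0,-0.013,0],
    [255,-0.048,0,-0.01,0],
  ],
)

```text
t: 14.75
ee_pos: [541.2, 146.3, 56.6]
orientation: [2.143, 2.296, 0.0]
ft_force: [0.5, -0.9, 0.8]
width: 0.2
```

Call:
move_arm(
  deltas=[
    [255,0,0,0.003,0],
    [255,0,0,0.006,0],
    [255,0,0,0.007,0],
    [255,0,0,0.0075,0],
    [255,0,0,0.0075,0],
  ],
)

```text
t: 15.17
ee_pos: [540.6, 149.4, 48.0]
orientation: [-2.141, -2.299, 0.0]
ft_force: [-1.3, -0.3, 0.7]
width: 0.1
```

Call:
move_arm(
  deltas=[
    [255,0,0,0.0005,0],
    [255,0,0,0.001,0],
    [255,0,0,0.001,0],
  ],
)

```text
t: 15.42
ee_pos: [540.8, 149.2, 47.4]
orientation: [-2.142, -2.298, -0.001]
ft_force: [-0.3, 0.9, 1.3]
width: 0.5
```

Call:
move_arm(
  deltas=[
    [255,0,0,0.0005,0],
    [255,0,0,0.001,0],
    [255,0,0,0.001,0],
  ],
)

```text
t: 15.67
ee_pos: [540.9, 149.0, 46.4]
orientation: [2.142, 2.298, 0.001]
ft_force: [-0.6, 1.1, 3.3]
width: 0.6
```

Call:
move_arm(
  deltas=[
    [255,0,0,0.0003,0],
    [255,0,0,0.0005,0],
    [255,0,0,0.0005,0],
  ],
)

```text
t: 15.92
ee_pos: [540.9, 148.9, 45.9]
orientation: [2.142, 2.298, 0.001]
ft_force: [-0.9, 2.1, 3.2]
width: 0.6
```

Key 3 gives too. Key 4 is next.

Call:
move_arm(
  deltas=[
    [255,0,0,-0.007,0],
    [255,0,0,-0.013,0],
    [255,-0.024,0,-0.013,0],
    [255,-0.048,0,-0.013,0],
    [255,-0.048,0,-0.01,0],
  ],
)

```text
t: 16.33
ee_pos: [544.6, 98.2, 56.7]
orientation: [2.143, 2.295, 0.0]
ft_force: [-0.2, -0.4, 0.6]
width: 0.1
```

Call:
move_arm(
  deltas=[
    [255,0,0,0,0],
    [255,0,0,0.003,0],
    [255,0,0,0.006,0],
    [255,0,0,0.007,0],
    [255,0,0,0.007,0],
  ],
)

```text
t: 16.75
ee_pos: [543.7, 101.5, 48.3]
orientation: [-2.141, -2.298, 0.001]
ft_force: [0.1, 0.8, -0.2]
width: 0.5
```

Call:
move_arm(
  deltas=[
    [255,0,0,0.0005,0],
    [255,0,0,0.001,0],
    [255,0,0,0.001,0],
  ],
)

```text
t: 17.0
ee_pos: [544.1, 101.1, 47.7]
orientation: [-2.142, -2.298, 0.0]
ft_force: [-0.2, -0.2, -0.5]
width: 0.2
```

Call:
move_arm(
  deltas=[
    [255,0,0,0.0005,0],
    [255,0,0,0.001,0],
    [255,0,0,0.001,0],
  ],
)

```text
t: 17.25
ee_pos: [544.2, 101.1, 46.9]
orientation: [-2.142, -2.298, -0.0]
ft_force: [-0.8, 1.0, 2.6]
width: 0.7
```

Call:
move_arm(
  deltas=[
    [255,0,0,0.0005,0],
    [255,0,0,0.001,0],
    [255,0,0,0.001,0],
  ],
)

```text
t: 17.5
ee_pos: [544.2, 101.1, 45.9]
orientation: [-2.142, -2.298, -0.0]
ft_force: [0.1, 2.1, 2.4]
width: 0.5
```

Keys 2 to 4 all give and stand up, so key 1 is the latched one. I'll go back and press it.

Call:
move_arm(
  deltas=[
    [255,0,0,-0.007,0],
    [255,0,0,-0.014,0],
    [255,0.03,0,-0.016,0],
    [255,0.065,0,-0.016,0],
    [255,0.1,0,-0.016,0],
  ],
)

```text
t: 17.92
ee_pos: [537.6, 201.2, 62.8]
orientation: [2.144, 2.295, 0.002]
ft_force: [1.1, 0.1, -0.6]
width: 0.4
```

Call:
move_arm(
  deltas=[
    [255,0.025,0,0,0],
    [255,0.044,0,0,0],
    [255,0.044,0,0.006,0],
    [255,0.044,0,0.012,0],
    [255,0.044,0,0.015,0],
  ],
)

```text
t: 18.33
ee_pos: [533.5, 243.7, 46.0]
orientation: [-2.142, -2.298, 0.002]
ft_force: [0.1, 0.1, -0.5]
width: 0.5
```

Call:
move_arm(
  deltas=[
    [255,0,0,0,0],
    [255,0,0,0,0],
    [255,0,0,0.0005,0],
    [255,0,0,0.001,0],
    [255,0,0,0.001,0],
  ],
)

```text
t: 18.75
ee_pos: [534.3, 244.2, 45.9]
orientation: [2.143, 2.297, 0.0]
ft_force: [-0.1, -0.2, -0.5]
width: 0.3
```

Call:
move_arm(
  deltas=[
    [255,0,0,0.0005,0],
    [255,0,0,0.001,0],
    [255,0,0,0.0015,0],
    [255,0,0,0.002,0],
    [255,0,0,0.0025,0],
  ],
)

```text
t: 19.17
ee_pos: [534.1, 244.6, 43.4]
orientation: [2.142, 2.298, 0.0]
ft_force: [-1.8, -0.2, 4.4]
width: 0.4
```

Call:
move_arm(
  deltas=[
    [255,0,0,0.0005,0],
    [255,0,0,0.001,0],
    [255,0,0,0.0015,0],
    [255,0,0,0.0015,0],
  ],
)

```text
t: 19.5
ee_pos: [534.1, 244.6, 42.3]
orientation: [2.142, 2.298, 0.0]
ft_force: [-1.5, -0.5, 7.3]
width: 0.0
```

Call:
move_arm(
  deltas=[
    [255,0,0,0.0005,0],
    [255,0,0,0.001,0],
    [255,0,0,0.0015,0],
    [255,0,0,0.0015,0],
  ],
)

```text
t: 19.83
ee_pos: [534.1, 244.6, 40.9]
orientation: [2.142, 2.298, 0.0]
ft_force: [-2.1, -0.2, 7.3]
width: 0.6
```

Call:
move_arm(
  deltas=[
    [255,0,0,0.0005,0],
    [255,0,0,0.001,0],
    [255,0,0,0.001,0],
  ],
)

```text
t: 20.08
ee_pos: [534.1, 244.6, 40.0]
orientation: [2.142, 2.298, 0.0]
ft_force: [-2.7, -2.2, 8.8]
width: 0.2
```

Call:
move_arm(
  deltas=[
    [255,0,0,0.0005,0],
    [255,0,0,0.001,0],
    [255,0,0,0.001,0],
  ],
)

```text
t: 20.33
ee_pos: [534.1, 244.6, 39.1]
orientation: [2.142, 2.298, 0.0]
ft_force: [-2.3, -1.1, 9.2]
width: 0.3
```

Call:
move_arm(
  deltas=[
    [255,0,0,0.0005,0],
    [255,0,0,0.001,0],
    [255,0,0,0.001,0],
  ],
)

```text
t: 20.58
ee_pos: [534.1, 244.6, 38.2]
orientation: [2.142, 2.298, 0.0]
ft_force: [-3.3, -2.4, 11.0]
width: 0.6
```

Call:
move_arm(
  deltas=[
    [255,0,0,0.0003,0],
    [255,0,0,0.0005,0],
    [255,0,0,0.0005,0],
  ],
)

```text
t: 20.83
ee_pos: [534.1, 244.6, 37.9]
orientation: [2.142, 2.298, 0.0]
ft_force: [-3.0, -1.8, 12.7]
width: 0.9
```

Call:
move_arm(
  deltas=[
    [255,0,0,0.0003,0],
    [255,0,0,0.0005,0],
    [255,0,0,0.0005,0],
  ],
)

```text
t: 21.08
ee_pos: [534.1, 244.6, 37.9]
orientation: [2.142, 2.298, 0.0]
ft_force: [-4.3, -1.5, 15.9]
width: 0.5
```

The key is at its stop: no more travel, and the force rises to 16 N. I'll release it slowly.

Call:
move_arm(
  deltas=[
    [255,0,0,-0.002,0],
    [255,0,0,-0.004,0],
    [255,0,0,-0.006,0],
    [255,0,0,-0.008,0],
    [255,0,0,-0.01,0],
  ],
)

```text
t: 21.5
ee_pos: [534.1, 244.6, 46.7]
orientation: [2.142, 2.298, 0.0]
ft_force: [-1.2, -0.6, 1.7]
width: 0.7
```

Call:
move_arm(
  deltas=[
    [255,0,0,-0.005,0],
    [255,0,0,-0.015,0],
    [255,0,0,-0.035,0],
    [255,0,0,-0.06,0],
    [255,0,0,-0.09,0],
  ],
)

```text
t: 21.92
ee_pos: [533.0, 244.1, 136.5]
orientation: [-2.142, -2.297, 0.004]
ft_force: [0.6, 0.3, -0.2]
width: 0.7
```

Call:
move_arm(
  deltas=[
    [255,-0.03,0,-0.03,0],
    [255,-0.065,0,-0.06,0],
    [255,-0.1,0,-0.09,0],
    [255,-0.135,0,-0.11,0],
    [255,-0.17,0,-0.115,0],
  ],
)

```text
t: 22.33
ee_pos: [547.3, 75.7, 255.3]
orientation: [2.138, 2.297, 0.007]
ft_force: [-0.4, 0.9, 0.0]
width: 0.7
```

Call:
move_arm(
  deltas=[
    [255,0,0,0,0],
    [255,0,0,0,0],
    [255,0,0,0,0],
  ],
)

```text
t: 22.58
ee_pos: [545.5, 76.4, 251.0]
orientation: [-2.143, -2.296, -0.0]
ft_force: [-0.4, 1.3, 0.5]
width: 0.4
```

```bash
python3 - <<'E'
from h import *
o=get_obs();print(o["t"],o["ee_pos"],o["ft_force"])
w=get_image("wrist");s=get_image("scene");d=get_image("side")
cv2.imwrite("pics/w9.png",w)
cv2.imwrite("pics/sc9.png",cv2.resize(s[190:330,210:410],None,fx=4,fy=4,interpolation=cv2.INTER_CUBIC))
cv2.imwrite("pics/s9.png",cv2.resize(d[180:340,260:420],None,fx=3.7,fy=3.7,interpolation=cv2.INTER_CUBIC))
E
```

```text
22.5833 [545.52830795  76.40207189 250.980282  ] [-0.42375594  1.30671101  0.50207593]
```

View pics/sc9.png

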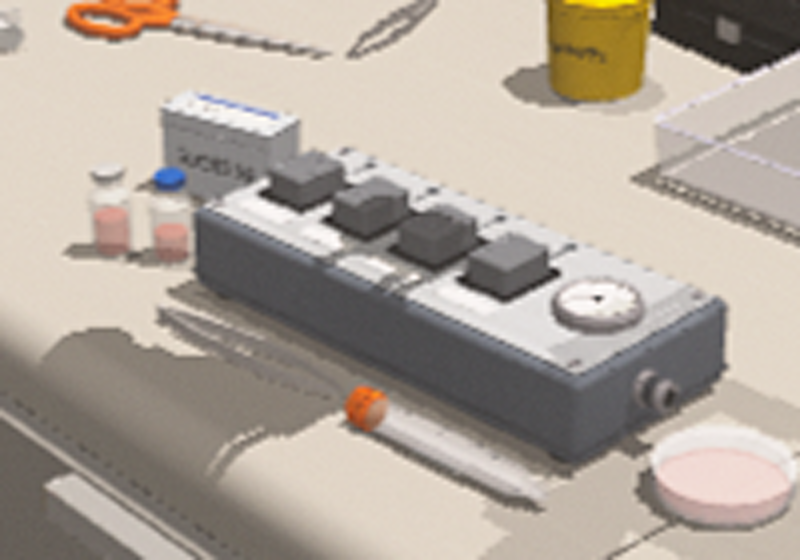

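View pics/s9.png

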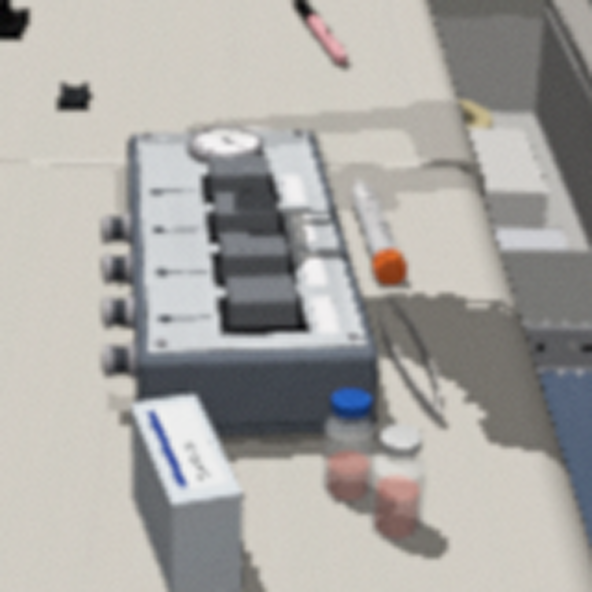

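View pics/w9.png

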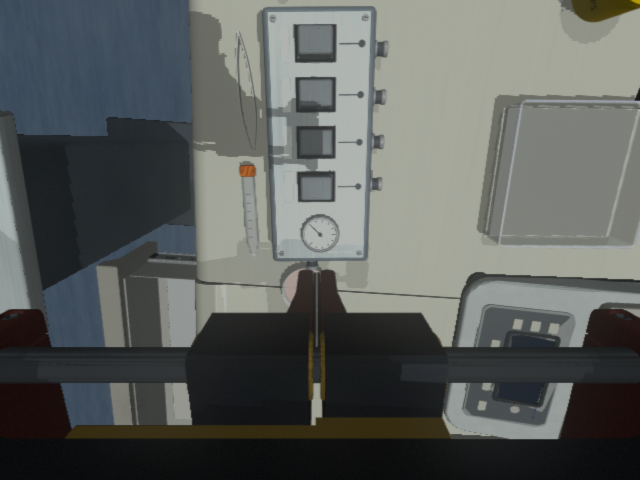

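In the scene view, key 1 at (305,180) now stands as tall as keys 2 to 4. The side view agrees, and the vials, carton, forceps, tube and dish haven't moved. The arm is clear, so I'm handing in.

```bash
python3 -c "
from workcell import *
print(close_job())"
```

```text
the job is handed in; nothing more can be done
None
```

The latched key was key 1. It has been released and now stands level with the other three, and I handed the job in at about 22.7 s.

- **Tapping:** With the fingers closed I tapped keys 1 to 4 from left to right. Key 1 stood about 4 mm low and gave less than about 0.5 mm. Keys 2 to 4 were up and gave 1–2 mm at about 2.5–3.5 N.
- **Pressing:** I pressed only key 1 to its stop. It had travelled about 5.7 mm from first touch when it stopped moving; the force passed 11 N and reached 16 N at the end. On release it followed the fingertips back up.
- **Last checks:** The scene and side pictures show all four keys level, and everything round the box looks where it was. The arm was well clear of everything.

Two things were off:
- **Fingertip height:** The fingertips were really about 20 mm above the reported TCP, not the stated 14 mm below it. I found contact by force and pictures instead.
- **First tap on key 1:** It peaked at about 6 N, slightly over the 5 N I was aiming to stay under. The key was still low when I came back to it, so it had not released early.

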